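# Tuck a closing strip under a lapped cover and hold it home on the earth contact

### The job

Pick up the copper closing strip, lay it on the trunking sample board and slide its thin front edge in under the lapped green cover without lifting the cover. Push it squarely home against the two stops behind, so that it drives the sprung brass earth contact back, and finish while still holding it there for the continuity test, pushed home and firmly pressed down flat on the bed. Leave the tape roll and the ink bottle where they stand.

Things in the scene. Friction and masses are not known exactly. Their poses are not given: they have to be found in the camera images.
- strip: Loose copper L-section strip, 0.15 kg. Flange 4 mm thick, 120 mm long in y, from x = -6 to +80 mm; upstand 10 mm thick (x = -5 to +5), 120 mm long in y, top 37 mm above the underside. Origin: underside, below the upstand's middle; z up; +x points to the thin front edge that goes under the cover. Lies flat on the bench. Grip across the upstand from above, fingertips above the flange.
- strip_edge (a point): Middle of the strip's thin front edge, at its underside: (80, 0, 0) mm in the strip's frame.
- strip_left (a point): Left part of the strip's front edge: (80, 55, 0) mm in the strip's frame.
- strip_right (a point): Right part of the strip's front edge: (80, -55, 0) mm in the strip's frame.
- board: Fixed plywood board 190 (x) x 170 (y) x 16 mm carrying bed, cover and stops. Origin: centre of its underside, on the bench; the strip goes in along its +x; z up. Nothing stands above the bed for x under 10 mm. Strip home: its origin at (-25, 0, 18) mm in this frame, upstand face 30 mm short of the cover's edge. Tallest: grey hinge cheeks at the rear corners, 50 mm above the bench.
- bed: The fixed aluminium bed plate of the board, 145 x 140 x 2 mm, its top 18 mm above the bench; flat, it reaches from x = -90 to +55 mm of the board's frame. The strip lies and is pressed on it.
- cover_edge (a point): Point on the bed's top, straight below the middle of the cover's front edge when the cover is down: (12, 0, 18) mm in the board's frame; axes as the board's.
- stop_line (a point): Point on the bed's top midway between the faces of the two stops: (55, 0, 18) mm in the board's frame; axes as the board's. The stops, 18 mm high, span y = 18 to 62 mm on either side and are hidden under the cover.
- cover (a joint): Hinge of the light green cover (130 mm wide, from x = 11 to 76 mm of the board, hinged at its rear). 0 = down and level, its underside 8 mm above the bed, about 11 mm at the upturned front lip; grows (rad) as the front edge lifts. About 1 N at the front edge lifts it; it falls shut by itself.
- contact (a joint): Travel (m) of the sprung brass pin, 8 mm thick, midway between the stops, 5 mm above the bed, hidden under the cover. 0 = out, standing 8 mm in front of the stop faces; 0.008 with the strip against the stops. Pushes back with 1.6 N at first, 4.8 N at the stops, so a strip let go is pushed out. Its red-tipped tail comes out behind the board as it is driven back.
- tape_roll: Bystander: a loose roll of black tape, 62 mm across and 19 mm high, origin under its centre.
- ink_bottle: Bystander: a loose small dark ink bottle, 50 mm wide and 66 mm high, origin under its centre.

How it is judged:
By the outcome, as a careful person would: the job done as asked, in the order asked, and still so for the second after the job is handed in, while the arm keeps its last pose, push and grip.
It also fails if it takes over 40 s, if anything falls off the work surface, if the arm or the gripper's body presses on something with over 40 N, if the wrist force passes 120 N, or if a joint passes its speed limit or range.

### The arm

A 7-joint arm with a two-finger parallel gripper is mounted at the origin on a cart in front of the work surface, level with it; the furniture and walls round the work are solid. World frame = base frame: x ahead of the robot, y to its left, z up, the work surface at z = 0. Lengths are in mm, angles in rad, forces in N, time in s.
With the tool pointing down it reaches from about 425 to 1025 mm from the base axis. Payload 3.6 kg.
Tool frame: the origin (TCP) lies at the very end of the fingers, on their centre line; the grasp point (between the pads) lies 19 mm behind it; z points along the fingers, y is the line along which they close (so a half turn about z gives the same grasp; the last joint's range is limited). The gripper opens to 85 mm and grips with 20 to 120 N. Pads are 22 mm wide; open, the fingers measure 114 mm over their backs; the gripper's body (76 mm by 85 mm) begins 54 mm behind the grasp point. The pads swing forward as they close: fully open they stand 13 mm farther back than shut.
Start: joints at [1.196, 0.591, 0.048, 1.609, -0.033, 0.943, -0.034], TCP at [201.613, -696.406, 231.302] pointing down, gripper open.
Joint ranges: [-2.69, 2.69], [-0.47, 2.24], [-1.27, 1.36], [0.19, 2.51], [-1.53, 4.68], [0.08, 2.07], [-3.09, 3.09]. Speed limits (rad/s): [2.57, 2.57, 3.14, 3.14, 3.14, 3.14, 3.14].

### API

Orientations are given as a 3x3 rotation matrix whose columns are the frame's x, y, z axes.
In Python, from bench import manip gives the robot as it stands. The module is installed in compiled form; this text tells all that it offers. Calls block until the motion is done:
- manip.reach(position, orientation): joint-space move of the TCP to a pose.
- manip.move_straight(position, rot=None, rate=150, threshold=None): straight line of the TCP; rot=None keeps the orientation; rate is the mean speed in mm/s. With threshold (N) it stops when the force on the tool has changed by that much, and returns True; else False.
- manip.goto_joints(angles): joint-space move.
- manip.set_gripper(opening, squeeze=None): opening from 0.0 (shut) to 1.0 (fully open); squeeze is the grip in N (None keeps the last); returns when the fingers have stopped.
- manip.sleep(seconds).
- manip.inverse_kinematics(position, orientation): joint angles nearest the present ones, or None.
- manip.read_state(): the state.
- manip.capture(name): name is "scene" or "side" or "wrist"; returns the picture (420x560x3 uint8, red, green, blue); there is no depth.
- manip.calibration(name): a dict with "K" (3x3 intrinsics, pixels), "R" (3x3) and "t" (3): a world point X has camera coordinates R X + t; the wrist camera has in their place "T_tool_cam" (4x4, takes a point from camera to tool coordinates, whose origin is the TCP and whose axes are the flange's). Camera axes: x right, y down, z forward; pixel columns grow to the right and rows downward; lengths in mm; the calibration is good to about 2 mm. A picture is of the moment at which its call begins: read the wrist's pose just before it. calibration takes no time and is no camera call.
A pose or a line that the arm cannot do raises manip.MotionError and nothing moves.
- manip.hand_in(): hands the job in; it is judged then, once.
Trained networks look in the newest picture that a camera, given by its name, has taken for a name from the list of things; names that differ only in an ending like _2 or _b are one class to them, and where a whole thing is asked for, a point or a joint stands for the part that bears it (a point fixed in the world has none). Each returns a list of dicts, best first, with "score" (0 to 1); they miss things now and then, are a little off and sometimes report something else, mostly with a low value. They report only what shows in the picture. A call takes as long as a camera call.
- manip.recognise(query, camera): "rect" ([centre column, centre row, width, height] in pixels, round what is visible of it).
- manip.outline_of(query, camera): "region" (420x560 bool, what is visible of it) and "rect" ([centre column, centre row, width, height] in pixels, round what is visible of it).
- manip.place_of(query, camera): "pixel" ([row, column] in pixels: a listed point, or the origin of a listed thing).
The state is a dict: "time": time; "joint_pos": joint angles; "qd": joint speeds; "effort": joint torques, N m; "position": TCP position; "ee_rot": TCP orientation; "wrist_force": force on the tool from outside, world axes, zero at the start; "torque": the same for the moment, N m; "opening": opening from 0.0 (shut) to 1.0 (fully open); "grasp_force": force on a finger pad.
Only numpy, scipy, OpenCV 4.12 (cv2) and the standard library are available. Lean on these libraries where they do the work, as an engineer would, in place of code of your own. Each camera call takes 0.05 s, during which the arm holds its last target. There are 200 camera calls.

## Working session

There is one attempt and no reset: what is moved stays moved. The work goes in short steps, each a Python script; the robot and the scene stay as the last script left them, time stands still between calls to the robot, and variables do not carry over. Pictures are saved under pics/ and viewed, at most 13 in all, crops included, and the job is handed in when it is done.

```bash
mkdir -p pics; cat > h.py <<'E'
import numpy as np, cv2
from bench import manip as m
def snap(cam,name):
    im=m.capture(cam); cv2.imwrite(f'pics/{name}.png',cv2.cvtColor(im,cv2.COLOR_RGB2BGR)); return im
def ray(cam,px,st=None):  # px=(col,row) -> origin, direction in world
    c=m.calibration(cam); d=np.linalg.inv(c['K'])@np.array([px[0],px[1],1.])
    if 'R' in c:
        R=np.array(c['R']);t=np.array(c['t']); return -R.T@t, R.T@d
    T=np.array(c['T_tool_cam']); R=np.array(st['ee_rot']); p=np.array(st['position'])
    return R@T[:3,3]+p, R@T[:3,:3]@d
def onz(cam,px,z,st=None):
    o,d=ray(cam,px,st); return o+d*(z-o[2])/d[2]
E
python3 - <<'E'
from h import *
np.set_printoptions(precision=1,suppress=True)
a=snap('scene','s1');b=snap('side','d1')
cv2.imwrite('pics/both.png',cv2.resize(cv2.cvtColor(np.vstack([a,b]),cv2.COLOR_RGB2BGR),(448*1,672))[:600] if 0 else cv2.resize(cv2.cvtColor(np.hstack([a,b]),cv2.COLOR_RGB2BGR),(800,300)))
for cam in('scene','side'):
    print(cam,ray(cam,(280,210)))
    for q,z in[('strip',0),('strip_edge',0),('strip_left',0),('strip_right',0),('board',0),('cover_edge',18),('stop_line',18),('tape_roll',0),('ink_bottle',0)]:
        r=m.place_of(q,cam)
        print(q,[(round(x['score'],2),np.array(x['pixel']),onz(cam,x['pixel'][::-1],z)) for x in r[:2]])
print(m.read_state()['time'])
E
```

```text
scene (array([ 105.7, -557.5,  536.7]), array([ 0.6,  0.6, -0.5]))
strip [(0.86, array([282.5, 350.8]), array([ 613.1, -289.8,    0. ]))]
strip_edge [(0.97, array([257.4, 355.5]), array([ 684.1, -257.2,    0. ]))]
strip_left [(0.58, array([255.8, 331.5]), array([ 656.9, -214.8,    0. ])), (0.34, array([283.4, 353.6]), array([ 614.4, -295.3,    0. ]))]
strip_right [(0.96, array([262.7, 380.2]), array([ 701.2, -305.7,    0. ]))]
board [(0.6, array([249.8, 225.2]), array([528.8, -22.2,   0. ]))]
cover_edge [(0.64, array([263.8, 383.2]), array([ 682. , -320.4,   18. ])), (0.61, array([241.4, 227.1]), array([537.2, -22. ,  18. ]))]
stop_line [(0.8, array([229.2, 222. ]), array([561.3,  20.6,  18. ]))]
tape_roll [(0.96, array([218.2, 297.5]), array([723.4, -70.2,   0. ]))]
ink_bottle [(0.78, array([216.2, 330. ]), array([ 779.5, -127.1,    0. ]))]
side (array([329.1, 448.7, 621.6]), array([ 0.4, -0.7, -0.7]))
strip []
strip_edge [(0.9, array([181.6, 293.5]), array([ 686.2, -266.7,    0. ])), (0.7, array([167.7, 292.3]), array([ 711., -309.,    0.]))]
strip_left [(0.68, array([198.6, 295. ]), array([ 658.1, -219. ,    0. ]))]
strip_right [(0.72, array([165.6, 292.6]), array([ 714. , -316.2,    0. ]))]
board [(0.86, array([290.8, 303.3]), array([538.6, -16. ,   0. ]))]
cover_edge [(0.69, array([285.4, 302.7]), array([538.3, -12. ,  18. ]))]
stop_line []
tape_roll [(0.57, array([232.9, 223.7]), array([728.8, -68.1,   0. ]))]
ink_bottle [(0.82, array([203.8, 219.1]), array([ 782.7, -133.1,    0. ]))]
1.0
```

View pics/s1.png

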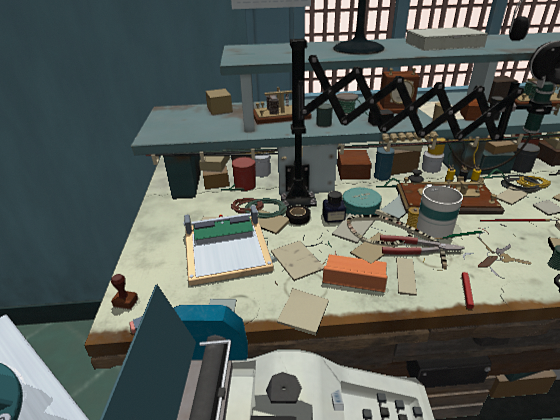

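View pics/d1.png

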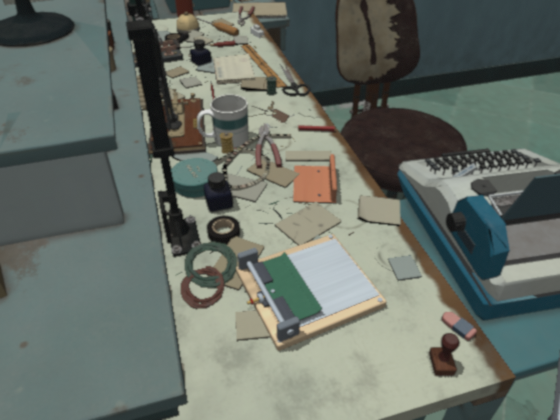

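```bash
cat >> h.py <<'E'
def down(yaw):  # tool z down, tool y along heading yaw
    y=np.array([np.cos(yaw),np.sin(yaw),0]); z=np.array([0,0,-1.]); return np.column_stack([np.cross(y,z),y,z])
E
python3 - <<'E'
from h import *
np.set_printoptions(precision=2,suppress=True)
print(m.calibration('wrist')['T_tool_cam'])
print(onz('scene',(330,370),100),onz('side',(480,220),100))
s=m.read_state();print(s['ee_rot'],s['wrist_force'])
for yaw in(.47,.47-np.pi):
    for p in([640,-280,340],[614,-299,10],[540,-20,340]): print(yaw,m.inverse_kinematics(p,down(yaw)))
E
```

```text
[[  -0.     -0.96   -0.29   74.22]
 [   1.     -0.     -0.     -2.54]
 [   0.     -0.29    0.96 -142.63]
 [   0.      0.      0.      1.  ]]
[ 367.6  -403.12  100.  ] [ 320.13 -205.61  100.  ]
[[ 0.96  0.28  0.  ]
 [ 0.28 -0.96 -0.  ]
 [-0.    0.   -1.  ]] [-0.21 -0.47  0.18]
0.47 [ 0.64  0.5  -0.45  1.54  0.23  1.15  0.62]
0.47 [ 0.54  0.82 -0.24  1.81  0.33  0.55  0.56]
0.47 [ 0.44  0.29 -0.61  1.88  0.19  1.03  0.22]
-2.6715926535897934 [ 0.13  0.48  0.33  1.57 -0.17  1.12 -2.17]
-2.6715926535897934 [ 0.18  0.84  0.32  1.82 -0.47  0.55 -1.87]
-2.6715926535897934 [-0.06  0.24  0.02  1.9  -0.    1.   -2.71]
```

```bash
cat >> h.py <<'E'
def view(target,yaw,z,name,qs):
    R=down(yaw); dx=74-(z+142)*.3
    p=np.array([*target,0])-R[:,0]*dx; p[2]=z
    m.reach(p,R); m.sleep(.2); s=m.read_state(); snap('wrist',name); out={}
    for q,h in qs:
        r=m.place_of(q,'wrist')
        out[q]=[(round(x['score'],2),np.array(x['pixel']),onz('wrist',x['pixel'][::-1],h,s)) for x in r[:2]]
        print(q,out[q])
    return s,out
E
python3 - <<'E'
from h import *
np.set_printoptions(precision=1,suppress=True)
s=m.read_state(); m.move_straight([201.6,-696.4,340])
view((640,-280),.47,230,'w_strip',[('strip',0),('strip_edge',0),('strip_left',0),('strip_right',0)])
s=m.read_state();print(s['time'],s['position'],s['joint_pos'])
E
```

```text
strip [(0.68, array([206.1, 243.9]), array([ 607. , -291.5,    0. ]))]
strip_edge [(0.89, array([209.1, 315.1]), array([ 679.4, -258.9,    0. ]))]
strip_left [(0.98, array([162.7, 320.1]), array([ 659.2, -210.9,    0. ])), (0.16, array([257.1, 314.3]), array([ 706.6, -310.5,    0. ]))]
strip_right []
4.5583 [ 623.  -246.5  230. ] [ 0.6  0.6 -0.5  1.7  0.3  0.9  0.5]
```

View pics/w_strip.png

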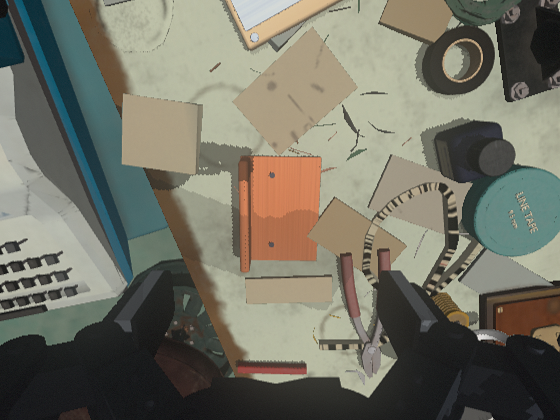

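```bash
cat >> h.py <<'E'
from scipy.optimize import minimize
def cammat(cam,st=None):  # world->cam R,t
    c=m.calibration(cam)
    if 'R' in c: return np.array(c['K']),np.array(c['R']),np.array(c['t'])
    T=np.array(c['T_tool_cam']); W=np.eye(4);W[:3,:3]=st['ee_rot'];W[:3,3]=st['position']
    I=np.linalg.inv(W@T); return np.array(c['K']),I[:3,:3],I[:3,3]
def proj(cm,X):
    K,R,t=cm; p=(np.atleast_2d(X)@R.T+t)@K.T; return p[:,:2]/p[:,2:]
def box(x,y,z): return np.array([[a,b,c] for a in x for b in y for c in z],float)
def place(P,pose,z=0):
    c,s=np.cos(pose[2]),np.sin(pose[2]); return P@np.array([[c,-s,0],[s,c,0],[0,0,1]]).T+[pose[0],pose[1],z]
STRIP=[box((-6,80),(-60,60),(0,4)),box((-5,5),(-60,60),(0,37))]
BOARD=[box((-95,95),(-85,85),(0,16))]
def sil(cm,boxes,pose,z,S=4):
    im=np.zeros((420*S,560*S),np.uint8)
    for b in boxes:
        h=cv2.convexHull((proj(cm,place(b,pose,z))*S+S/2-.5).astype(np.float32)).astype(np.int32); cv2.fillConvexPoly(im,h,1)
    return im
def fit(cm,mask,boxes,pose0,z=0,S=4):
    M=cv2.resize(mask.astype(np.uint8),None,fx=S,fy=S,interpolation=cv2.INTER_NEAREST)
    sc=np.array([10,10,.1])
    f=lambda q:-(lambda A:(A&M).sum()/(A|M).sum())(sil(cm,boxes,q*sc,z,S))
    q0=np.array(pose0)/sc
    r=minimize(f,q0,method='Nelder-Mead',options=dict(initial_simplex=np.vstack([q0,q0+np.eye(3)*.8]),xatol=.005,fatol=1e-5))
    return r.x*sc,-r.fun
E
python3 - <<'E'
from h import *
np.set_printoptions(precision=3,suppress=True)
s=m.read_state(); m.capture('wrist')
r=m.outline_of('strip','wrist'); print([(x['score'],x['rect'],x['region'].sum()) for x in r])
print(fit(cammat('wrist',s),r[0]['region'],STRIP,(610,-295,.46)))
cv2.imwrite('pics/mask.png',r[0]['region'].astype(np.uint8)*255)
c=[onz('side',p,16)[:2] for p in((237,283),(332,240),(385,303),(283,342))]; c=np.array(c);print(c,c.mean(0))
d=(c[0]+c[3]-c[1]-c[2]); yaw=np.arctan2(d[1],d[0]); print(yaw)
v=lambda a:(a+np.pi/2)%np.pi-np.pi/2
s,o=view(c.mean(0),v(yaw),250,'w_board',[('board',0),('cover_edge',18),('stop_line',18)])
r=m.outline_of('board','wrist');print([(x['score'],x['rect'],x['region'].sum()) for x in r])
print(m.read_state()['time'])
E
```

```text
[(0.67, [459.1, 61.8, 72.1, 67.2], np.int64(3042)), (0.64, [277.8, 216.6, 86.8, 122.3], np.int64(8430))]
(array([ 610.  , -295.  ,    0.46]), np.float64(0.0))
[[ 634.825   32.627]
 [ 539.589 -131.208]
 [ 410.315  -42.981]
 [ 516.975   94.548]] [525.426 -11.754]
0.9805339055601233
board [(0.85, array([217.4, 271.4]), array([532.569, -20.125,   0.   ])), (0.59, array([363.9, 208.8]), array([ 657.93 , -207.995,    0.   ]))]
cover_edge [(0.89, array([223.6, 280.9]), array([539.949, -11.902,  18.   ]))]
stop_line [(0.85, array([223.8, 318.9]), array([564.303,  23.714,  18.   ]))]
[(0.58, [276.5, 223.1, 178.0, 161.9], np.int64(24382))]
6.2333
```

View pics/w_board.png

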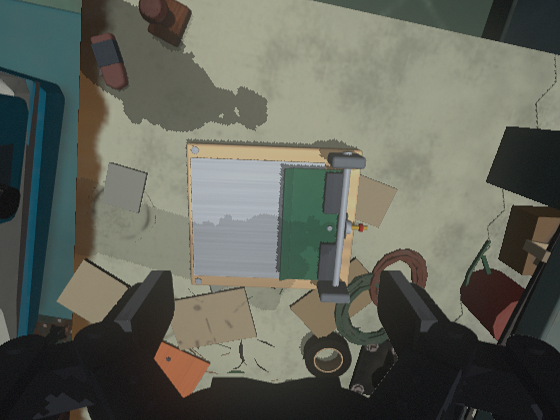

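```bash
python3 - <<'E'
from h import *
np.set_printoptions(precision=3,suppress=True)
im=cv2.imread('pics/w_board.png')[130:310,175:375]
cv2.imwrite('pics/c1.png',cv2.resize(im,(800,600) if 0 else (660,594),interpolation=cv2.INTER_CUBIC))
E
```

```text
(no output)
```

View pics/c1.png

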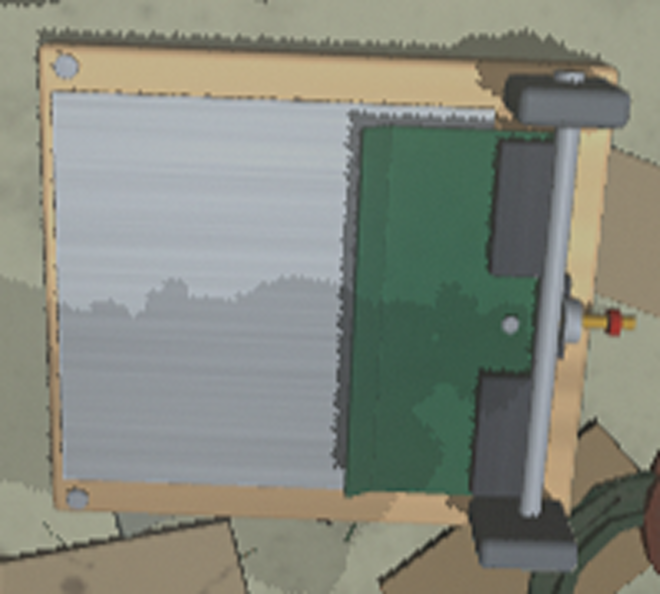

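```bash
python3 - <<'E'
from h import *
from scipy.optimize import least_squares
np.set_printoptions(precision=3,suppress=True)
s=m.read_state()
px=np.array([(41,44),(55,509),(620,66),(53,93),(64,481),(496,109),(361,127),(345,493)])/3.3+[175,130]-.35
P=np.array([(-95,85,16),(-95,-85,16),(95,85,16),(-90,70,18),(-90,-70,18),(55,70,18),(11,65,31),(11,-65,31)],float)
cm=cammat('wrist',s)
r=least_squares(lambda q:(proj(cm,place(P,q))-px).ravel(),(530,-25,.98),loss='soft_l1'); print('board',r.x); print((proj(cm,place(P,r.x))-px).round(1).tolist())
R=down(.47);p=np.array([640,-280,0])-R[:,0]*(74-372*.3);p[2]=230
st=dict(ee_rot=R,position=p);print(p)
hsv=cv2.cvtColor(cv2.imread('pics/w_strip.png'),cv2.COLOR_BGR2HSV)
k=cv2.inRange(hsv,(0,130,60),(14,255,255)); n,l,stt,_=cv2.connectedComponentsWithStats(k)
i=l[200,290];print(stt[i]);mask=cv2.morphologyEx((l==i).astype(np.uint8),cv2.MORPH_CLOSE,np.ones((7,7)))
q,f=fit(cammat('wrist',st),mask,STRIP,(610,-295,.46));print('strip',q,f)
A=sil(cammat('wrist',st),STRIP,q,0,1);ov=cv2.imread('pics/w_strip.png')
for M,col in((A,(255,0,0)),(mask,(0,255,0))): cv2.drawContours(ov,cv2.findContours(M,0,1)[0],-1,col,1)
cv2.imwrite('pics/ov.png',cv2.resize(ov[140:290,220:340],None,fx=4,fy=4,interpolation=0))
E
```

```text
board [532.171 -18.367   0.941]
[[-1.5, -0.0], [-0.6, 1.6], [0.8, 0.1], [-0.4, -0.4], [0.1, -0.2], [0.3, -0.1], [0.5, -0.4], [0.2, 0.5]]
[ 622.971 -246.477  230.   ]
[ 250  156   71  104 6760]
strip [ 620.082 -288.528    0.425] 0.8085868945447006
```

View pics/ov.png

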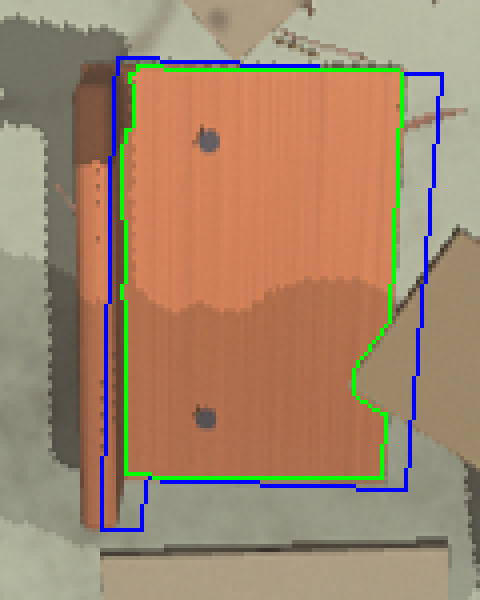

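```bash
python3 - <<'E'
from h import *
from scipy.optimize import least_squares
np.set_printoptions(precision=3,suppress=True)
px=np.array([(403,69),(384,477),(82,527),(117,525),(78,84),(115,84)])/4+[220,140]-.5
P=np.array([(80,60,4),(80,-60,4),(-5,-60,37),(5,-60,37),(-5,60,37),(5,60,37)],float)
R=down(.47);p=np.array([640,-280,0])-R[:,0]*(74-372*.3);p[2]=230
cm=cammat('wrist',dict(ee_rot=R,position=p))
r=least_squares(lambda q:(proj(cm,place(P,q))-px).ravel(),(610,-295,.46),loss='soft_l1');print(r.x,(proj(cm,place(P,r.x))-px).round(1).tolist())
E
```

```text
[ 612.44  -291.759    0.453] [[1.4, -0.7], [0.4, 1.4], [-0.5, 1.0], [0.1, 1.7], [-1.1, -1.0], [-0.0, -0.8]]
```

```bash
python3 - <<'E'
from h import *
np.set_printoptions(precision=2,suppress=True)
x,y,a=612.4,-291.8,.453
R=down(a)
m.set_gripper(.6)
m.reach([x,y,110],R)
print(m.move_straight([x,y,7],rate=100,threshold=8)); print(m.read_state()['position'])
m.set_gripper(0.,squeeze=100)
s=m.read_state();print(s['time'],s['position'],s['opening'],s['grasp_force'],s['wrist_force'])
m.move_straight([x,y,130],rate=120)
s=m.read_state();print(s['time'],s['position'],s['opening'],s['grasp_force'],s['wrist_force'],s['torque'])
snap('wrist','g1')
E
```

```text
False
[ 613.08 -291.95    7.72]
9.65 [ 612.53 -292.15    7.7 ] 0.09935385030207027 98.7275505065918 [-1.6  -0.46  4.38]
10.825 [ 611.56 -291.63  128.96] 0.10140794533307804 98.00519227981567 [-0.07 -0.7  -1.19] [-0.03  0.08 -0.06]
```

View pics/g1.png

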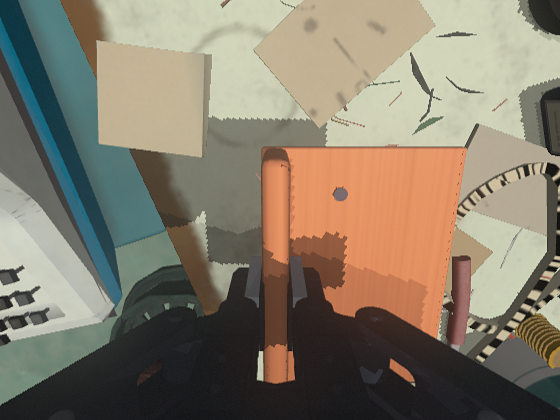

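```bash
python3 - <<'E'
from h import *
from scipy.optimize import least_squares
np.set_printoptions(precision=3,suppress=True)
s=m.read_state(); cm=cammat('wrist',s); z=s['position'][2]-7.7
def res(q):
    a=proj(cm,place(np.array([(80,60,4),(80,-50,4),(-5,60,37.)]),q,z))
    d=a[1]-a[0]; n=np.array([d[1],-d[0]])/np.hypot(*d)
    return [*(a[0]-(466,147)),n@(np.array([437,333])-a[0]),a[2][0]-262]
r=least_squares(res,(612,-292,.453)); print(r.x,res(r.x))
R=np.array(s['ee_rot']); print('actual tool yaw',np.arctan2(R[1,1],R[0,1]),s['position'])
b=(532.2,-18.4,.941)
for bx,bz in((-82,110),(-82,26),(-25,26)):
    p=place(np.array([[bx,0,bz]],float),b)[0]; print(p,m.inverse_kinematics(p,down(b[2])))
E
```

```text
[ 611.937 -291.393    0.443] [np.float64(2.081767891368031), np.float64(0.35385096237936864), np.float64(-0.006117145779722314), np.float64(-1.6291229477692468)]
actual tool yaw 0.4530015404314003 [ 611.561 -291.578  128.849]
[483.904 -84.668 110.   ] [ 0.477  0.546 -0.527  2.203  0.551  0.522  0.466]
[483.904 -84.668  26.   ] [ 0.324  0.678 -0.328  2.239  0.694  0.322  0.337]
[517.475 -38.604  26.   ] [ 0.249  0.697 -0.358  2.178  0.665  0.373  0.28 ]
```

```bash
cat >> h.py <<'E'
B=(532.2,-18.4,.941)
def bp(x,z,y=0.): return place(np.array([[x,y,z]],float),B)[0]
def tb(p):
    c,s=np.cos(B[2]),np.sin(B[2]); d=np.array(p)-[B[0],B[1],0]; return np.array([c*d[0]+s*d[1],-s*d[0]+c*d[1],d[2]])
def rep():
    s=m.read_state(); f=np.array(s['wrist_force']); print('t',round(s['time'],2),'tcp(board)',tb(s['position']).round(2),'F(board)',tb(f+[B[0],B[1],0]).round(2),'tau',np.round(s['torque'],2),'grip',round(s['grasp_force'],1),round(s['opening'],3))
E
python3 - <<'E'
from h import *
R=down(B[2])
m.reach(bp(-82,100),R); m.sleep(.2); rep()
m.move_straight(bp(-82,34),rate=80); rep()
print(m.move_straight(bp(-82,23),rate=20,threshold=5)); rep(); m.sleep(.2); rep()
a=snap('wrist','l1'); b=snap('side','l2'); print(m.read_state()['time'])
cv2.imwrite('pics/l.png',np.hstack([cv2.resize(cv2.imread('pics/l1.png'),(480,360)),cv2.resize(cv2.imread('pics/l2.png')[200:380,210:410],(320,288)).copy() if 0 else cv2.resize(cv2.imread('pics/l2.png')[190:370,210:370],(320,360))]))
E
```

```text
t 12.04 tcp(board) [-82.21  -1.98 100.08] F(board) [ 0.42 -0.04 -2.09] tau [-0.05  0.04 -0.02] grip 97.9 0.098
t 13.02 tcp(board) [-81.73  -0.23  34.26] F(board) [-0.32 -0.23 -1.25] tau [-0.05 -0.01  0.01] grip 97.9 0.1
True
t 13.47 tcp(board) [-82.01  -0.24  25.63] F(board) [-0.31 -0.38  4.87] tau [-0.03  0.1  -0.01] grip 98.8 0.1
t 13.68 tcp(board) [-82.01  -0.21  25.61] F(board) [-0.12 -0.49  5.6 ] tau [ 0.01  0.02 -0.01] grip 98.9 0.101
13.775
```

View pics/l.png

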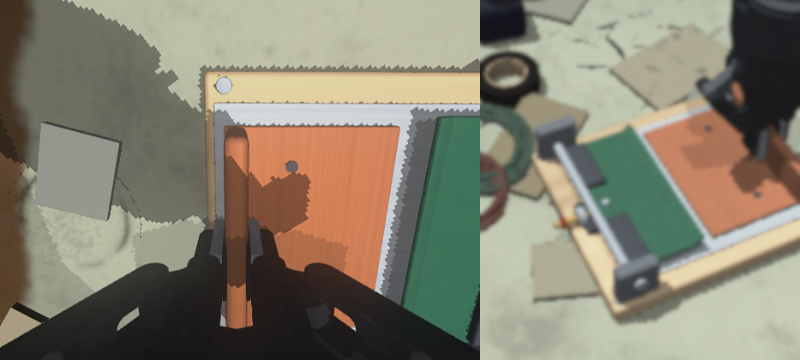

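```bash
python3 - <<'E'
from h import *
s=m.read_state(); im=cv2.imread('pics/l1.png'); hsv=cv2.cvtColor(im,cv2.COLOR_BGR2HSV)
o=cv2.inRange(hsv,(0,110,40),(16,255,255)); g=cv2.inRange(hsv,(60,80,20),(95,255,200))
po=[];pg=[]
for r in range(160,345,4):
    c=np.flatnonzero(o[r,380:490]); 
    if len(c): po.append((380+c.max()+.5,r))
    c=np.flatnonzero(g[r,440:560])
    if len(c): pg.append((440+c.min()-.5,r))
def yaw(p,z):
    p=np.array(p); f=np.polyfit(p[:,1],p[:,0],1)
    for _ in range(3):
        e=abs(np.polyval(f,p[:,1])-p[:,0]); p=p[e<max(1,np.median(e)*2)]; f=np.polyfit(p[:,1],p[:,0],1)
    a,b=[onz('wrist',(np.polyval(f,r),r),z,s) for r in(160,340)]
    d=a-b; print(len(p),'yaw',np.arctan2(-d[0],d[1]),'board xy',tb(a).round(1),tb(b).round(1))
yaw(po,22); 
for z in(28,31): yaw(pg,z)
yaw([(205*1.1667,72*1.1667),(208*1.1667,228*1.1667)],16)
E
```

```text
45 yaw 0.9404427118518697 board xy [-0.6 53.  22. ] [ -0.6 -36.2  22. ]
43 yaw 0.9338887784878367 board xy [13.5 53.9 28. ] [ 12.9 -31.6  28. ]
43 yaw 0.9338887784878365 board xy [11.5 54.3 31. ] [ 10.9 -29.3  31. ]
2 yaw 0.9306561767642242 board xy [-95.2  52.1  16. ] [-96.1 -40.6  16. ]
```

```bash
sed -i 's/^B=.*/B=(532.2,-18.4,.936)/' h.py; python3 - <<'E'
from h import *
R=down(B[2]); rep()
y=tb(m.read_state()['position'])[1]; z=25.4
print(m.move_straight(bp(-55,z,y/2),R,rate=40,threshold=15)); rep()
print(m.move_straight(bp(-35,z,0),R,rate=40,threshold=15)); rep()
print(m.move_straight(bp(-22,z,0),R,rate=15,threshold=14)); rep(); m.sleep(.2); rep()
snap('side','i2');snap('wrist','i1')
cv2.imwrite('pics/i.png',np.hstack([cv2.resize(cv2.imread('pics/i1.png'),(480,360)),cv2.resize(cv2.imread('pics/i2.png')[190:370,210:370],(320,360))]))
E
```

```text
t 13.78 tcp(board) [-81.99  -0.62  25.63] F(board) [-0.4  -0.54  4.82] tau [0.02 0.06 0.04] grip 98.9 0.095
False
t 14.62 tcp(board) [-56.25  -0.57  25.65] F(board) [-1.69 -0.17  4.65] tau [-0.32  0.21 -0.  ] grip 99.0 0.1
False
t 15.27 tcp(board) [-36.04  -0.32  25.63] F(board) [-2.05 -0.15  5.99] tau [-0.41  0.31 -0.02] grip 99.1 0.097
True
t 16.01 tcp(board) [-30.57  -0.09  25.91] F(board) [-1.21  0.22  7.37] tau [ 0.25 -0.11 -0.07] grip 99.2 0.101
t 16.21 tcp(board) [-30.59  -0.04  25.91] F(board) [-1.56  0.69  6.02] tau [ 0.21 -0.08 -0.01] grip 99.1 0.097
```

View pics/i.png

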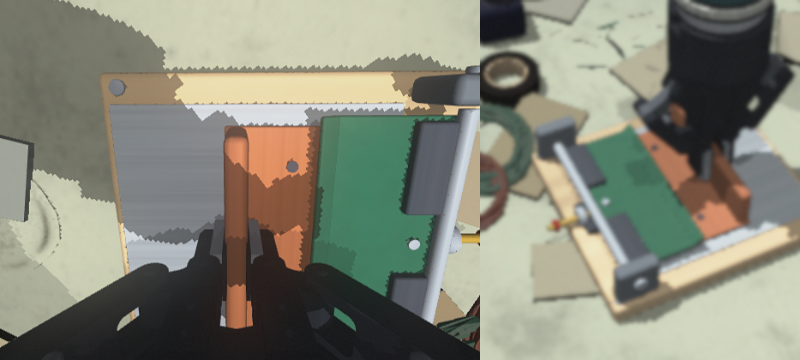

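```bash
cat >> h.py <<'E'
def tilt():
    R=np.array(m.read_state()['ee_rot']); c,s=np.cos(B[2]),np.sin(B[2]); Rb=np.array([[c,s,0],[-s,c,0],[0,0,1]])@R
    print('tool z in board (mrad)',(Rb[:2,2]*1e3).round(1),'yaw err mrad',round((np.arctan2(R[1,1],R[0,1])-B[2])*1e3,1))
E
python3 - <<'E'
from h import *
R=down(B[2]); rep(); tilt()
for x in(-29,-27,-25.5,-24):
    h=m.move_straight(bp(x,25.6,0),R,rate=15,threshold=25); print(x,h); rep(); tilt()
    if h: break
print(m.recognise('contact','side')[:1])
snap('wrist','j1');snap('side','j2')
E
```

```text
t 16.31 tcp(board) [-30.58  -0.04  25.9 ] F(board) [-1.51  1.05  6.25] tau [ 0.24 -0.12 -0.05] grip 99.1 0.101
tool z in board (mrad) [-12.2   0.8] yaw err mrad -4.8
-29 False
t 16.62 tcp(board) [-30.45  -0.14  25.65] F(board) [-3.74 -1.16  5.54] tau [-0.48  0.29 -0.12] grip 99.1 0.098
tool z in board (mrad) [-2.2  0.1] yaw err mrad -1.5
-27 False
t 16.91 tcp(board) [-30.48  -0.13  25.64] F(board) [-7.57 -0.31  7.98] tau [-0.89  0.56 -0.05] grip 99.5 0.1
tool z in board (mrad) [-5.9  0.4] yaw err mrad -2.4
-25.5 False
t 17.16 tcp(board) [-30.52  -0.11  25.64] F(board) [-9.46  0.37 10.58] tau [-1.15  0.69 -0.01] grip 99.7 0.099
tool z in board (mrad) [-8.5  0.7] yaw err mrad -3.1
-24 False
t 17.41 tcp(board) [-3.004e+01 -3.000e-02  2.564e+01] F(board) [-10.9   -0.64  10.54] tau [-1.28  0.79 -0.07] grip 99.9 0.1
tool z in board (mrad) [-10.2   1.1] yaw err mrad -3.8
[]
```

```bash
cat >> h.py <<'E'
from scipy.spatial.transform import Rotation as Ro
def rot(pitch,yaw=0.):  # pitch about board y (mrad, + = nose down)
    return Ro.from_rotvec(np.array([-np.sin(B[2]),np.cos(B[2]),0])*pitch*1e-3).as_matrix()@down(B[2]+yaw*1e-3)
E
python3 - <<'E'
from h import *
for x,p in((-22,-8),(-20,-12),(-18,-14),(-16,-16)):
    h=m.move_straight(bp(x,25.6,0),rot(p,3),rate=15,threshold=25); print(x,h); rep(); tilt()
    if h: break
snap('wrist','j1');snap('side','j2')
cv2.imwrite('pics/j.png',np.hstack([cv2.resize(cv2.imread('pics/j1.png'),(480,360)),cv2.resize(cv2.imread('pics/j2.png')[190:370,210:370],(320,360))]))
E
```

```text
-22 False
t 17.84 tcp(board) [-2.913e+01 -2.000e-02  2.563e+01] F(board) [-11.98  -0.69  12.39] tau [-1.79  1.04 -0.09] grip 100.2 0.101
tool z in board (mrad) [-4.3  1.4] yaw err mrad -1.7
-20 False
t 18.12 tcp(board) [-2.865e+01  1.000e-02  2.562e+01] F(board) [-11.87  -0.32  15.17] tau [-2.24  1.32 -0.15] grip 100.5 0.099
tool z in board (mrad) [-3.3  1.7] yaw err mrad -2.3
-18 False
t 18.41 tcp(board) [-2.850e+01 -1.000e-02  2.562e+01] F(board) [-15.74  -1.07  16.61] tau [-2.57  1.54 -0.04] grip 100.9 0.1
tool z in board (mrad) [-4.5  2. ] yaw err mrad -3.1
-16 False
t 18.69 tcp(board) [-2.849e+01  2.000e-02  2.563e+01] F(board) [-18.9   -0.38  21.05] tau [-3.    1.78 -0.01] grip 101.2 0.098
tool z in board (mrad) [-6.   2.3] yaw err mrad -4.0
```

View pics/j.png

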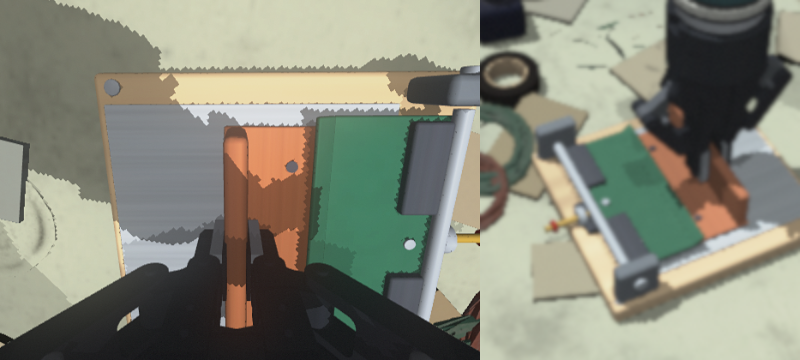

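```bash
python3 - <<'E'
from h import *
z=25.6;x=-16;p=-16
for k in range(9):
    fz=m.read_state()['wrist_force'][2]; ax=tb(m.read_state()['position'])[0]
    z+=np.clip((fz-6)*.12,-1,1.2); 
    if k>3: x+=1
    h=m.move_straight(bp(x,z,0),rot(p,4),rate=15,threshold=25); print(x,round(z,2),h); rep(); tilt()
    if h: break
E
```

```text
-16 26.8 False
t 19.04 tcp(board) [-28.32  -0.22  25.74] F(board) [-16.7   -2.92   8.03] tau [-3.06  1.16  0.1 ] grip 99.6 0.101
tool z in board (mrad) [-5.1  2.9] yaw err mrad -2.6
-16 27.04 False
t 19.29 tcp(board) [-28.26  -0.21  25.82] F(board) [-16.37  -3.3    6.44] tau [-3.01  1.23  0.09] grip 99.5 0.097
tool z in board (mrad) [-5.1  3.1] yaw err mrad -2.5
-16 27.1 False
t 19.54 tcp(board) [-28.25  -0.19  25.84] F(board) [-15.81  -2.93   6.11] tau [-3.12  1.18  0.14] grip 99.4 0.099
tool z in board (mrad) [-5.1  3.1] yaw err mrad -2.5
-16 27.11 False
t 19.79 tcp(board) [-28.27  -0.22  25.84] F(board) [-15.85  -3.45   6.55] tau [-3.1   1.21  0.09] grip 99.4 0.096
tool z in board (mrad) [-5.2  3.1] yaw err mrad -2.5
-15 27.18 False
t 20.04 tcp(board) [-28.27  -0.19  25.86] F(board) [-18.36  -2.97   6.79] tau [-3.38  1.3   0.18] grip 99.6 0.102
tool z in board (mrad) [-7.   3.3] yaw err mrad -2.9
-14 27.27 False
t 20.29 tcp(board) [-28.23  -0.17  25.95] F(board) [-18.95  -2.85   8.37] tau [-3.49  1.43  0.09] grip 99.7 0.096
tool z in board (mrad) [-8.7  3.5] yaw err mrad -3.3
-13 27.55 False
t 20.54 tcp(board) [-28.21  -0.18  26.11] F(board) [-20.8   -3.38   8.41] tau [-3.73  1.58  0.16] grip 99.7 0.102
tool z in board (mrad) [-10.4   3.8] yaw err mrad -3.6
-12 27.84 False
t 20.79 tcp(board) [-28.17  -0.19  26.29] F(board) [-21.42  -4.67   9.05] tau [-3.99  1.65  0.14] grip 99.7 0.098
tool z in board (mrad) [-12.1   4.1] yaw err mrad -3.9
-11 28.21 False
t 21.04 tcp(board) [-28.11  -0.18  26.52] F(board) [-22.1   -4.17   8.21] tau [-4.14  1.73  0.26] grip 99.6 0.098
tool z in board (mrad) [-13.8   4.4] yaw err mrad -4.3
```

```bash
python3 - <<'E'
from h import *
snap('side','k2'); s=m.read_state(); snap('wrist','k1')
for n in('d1','l2','i2','j2','k2'):
    im=cv2.imread(f'pics/{n}.png').astype(int); sub=im[280:320,235:275]
    w=np.clip(sub[:,:,2]-1.9*sub[:,:,1]-0,0,None)*(sub[:,:,2]>90)
    yy,xx=np.mgrid[280:320,235:275]
    if w.sum(): c=(np.sum(xx*w)/w.sum(),np.sum(yy*w)/w.sum()); print(n,np.round(c,2),(w>0).sum(),tb(onz('side',c,23)).round(1))
hsv=cv2.cvtColor(cv2.imread('pics/k1.png'),cv2.COLOR_BGR2HSV)
o=cv2.inRange(hsv,(0,110,30),(16,255,255)); g=cv2.inRange(hsv,(60,80,20),(95,255,200))
for r in(155,170,185,200,215,230,245):
    cg=np.flatnonzero(g[r,330:560]);co=np.flatnonzero(o[r,240:420])
    if len(cg) and len(co): a=330+cg.min()-.5;b=240+co.min()-.5; print(r,'cover',tb(onz('wrist',(a,r),31,s)).round(1)[:2],'flange right limit',tb(onz('wrist',(240+co.max()+.5,r),22,s)).round(1)[:2],'upst top back',tb(onz('wrist',(b,r),55,s)).round(1)[:2])
im=cv2.imread('pics/k1.png')[130:310,240:440]; im2=cv2.imread('pics/k2.png')[240:340,230:330]
cv2.imwrite('pics/k.png',np.hstack([cv2.resize(im,(440,396)),cv2.resize(im2,(360,396))]))
E
```

```text
d1 [251.49 300.81] 5 [96.4 -3.9 23. ]
l2 [251.51 300.84] 5 [96.4 -3.8 23. ]
i2 [247.82 301.74] 4 [102.2  -4.6  23. ]
j2 [246.79 302.48] 5 [104.2  -4.   23. ]
k2 [246.7  302.39] 5 [104.3  -4.2  23. ]
155 cover [11.6 56.1] flange right limit [11.9 54.9] upst top back [-30.4  59.5]
170 cover [11.3 50.2] flange right limit [11.9 48.5] upst top back [-30.8  54.5]
185 cover [11.3 44. ] flange right limit [11.9 42. ] upst top back [-30.6  49.5]
200 cover [11.3 37.8] flange right limit [11.9 35.3] upst top back [-30.7  44.3]
215 cover [11.  31.3] flange right limit [11.9 28.5] upst top back [-30.8  38.9]
230 cover [15.2 24.7] flange right limit [11.9 21.5] upst top back [-30.9  33.4]
245 cover [14.4 17.9] flange right limit [12.  14.2] upst top back [-31.   27.8]
```

View pics/k.png

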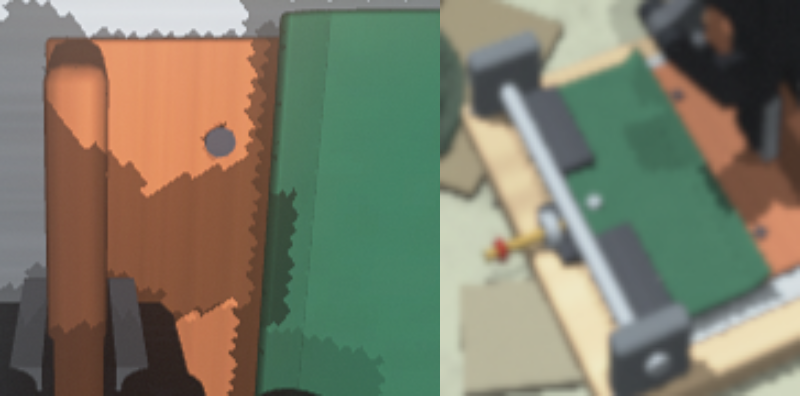

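```bash
python3 - <<'E'
from h import *
for x,z,p in((-12,27.,-24),(-13,26.2,-22),(-14,25.4,-20),(-14,24.8,-20)):
    h=m.move_straight(bp(x,z,0),rot(p,6),rate=15,threshold=30); print(x,z,p,h); rep(); tilt()
    if h or m.read_state()['wrist_force'][2]>24: break
m.sleep(.5); rep(); tilt()
E
```

```text
-12 27.0 -24 False
t 21.4 tcp(board) [-28.18  -0.2   25.66] F(board) [-22.41  -3.33  12.12] tau [-3.96  1.72  0.15] grip 100.2 0.099
tool z in board (mrad) [-3.9  3.9] yaw err mrad -2.6
-13 26.2 -22 False
t 21.65 tcp(board) [-28.25  -0.19  25.62] F(board) [-21.62  -2.39  16.65] tau [-3.75  1.9   0.05] grip 101.4 0.099
tool z in board (mrad) [-4.7  3.1] yaw err mrad -2.2
-14 25.4 -20 False
t 21.9 tcp(board) [-28.28  -0.21  25.61] F(board) [-21.76  -0.95  22.85] tau [-3.51  2.08  0.04] grip 102.3 0.1
tool z in board (mrad) [-5.3  2.2] yaw err mrad -1.8
-14 24.8 -20 False
t 22.15 tcp(board) [-28.27  -0.23  25.59] F(board) [-22.17  -0.72  29.73] tau [-3.45  2.39  0.02] grip 103.1 0.1
tool z in board (mrad) [-5.5  1.7] yaw err mrad -1.7
t 22.65 tcp(board) [-28.28  -0.22  25.59] F(board) [-21.99   0.2   29.86] tau [-3.47  2.36  0.05] grip 103.1 0.098
tool z in board (mrad) [-5.5  1.7] yaw err mrad -1.7
```

```bash
python3 - <<'E'
from h import *
for p in(-23,-26):
    m.move_straight(bp(-14,25.1,0),rot(p,6),rate=15,threshold=30); rep(); tilt()
m.sleep(.5); rep(); tilt()
s=m.read_state();snap('side','e2');snap('wrist','e1')
im=cv2.imread('pics/e2.png').astype(int); sub=im[280:320,235:275]
w=np.clip(sub[:,:,2]-1.9*sub[:,:,1],0,None)*(sub[:,:,2]>90); yy,xx=np.mgrid[280:320,235:275]
c=(np.sum(xx*w)/w.sum(),np.sum(yy*w)/w.sum()); print(np.round(c,2),tb(onz('side',c,23)).round(1))
cv2.imwrite('pics/e.png',np.hstack([cv2.resize(cv2.imread('pics/e1.png'),(480,360)),cv2.resize(cv2.imread('pics/e2.png')[190:370,210:370],(320,360))]))
E
```

```text
t 22.9 tcp(board) [-28.2   -0.26  25.6 ] F(board) [-21.37  -1.27  26.89] tau [-3.54  2.23  0.05] grip 102.7 0.102
tool z in board (mrad) [-2.3  1.8] yaw err mrad -1.6
t 23.15 tcp(board) [-28.18  -0.22  25.59] F(board) [-21.43  -0.18  26.62] tau [-3.63  2.3   0.05] grip 102.8 0.096
tool z in board (mrad) [0.5 1.9] yaw err mrad -1.5
t 23.65 tcp(board) [-28.19  -0.25  25.6 ] F(board) [-20.92  -1.12  27.32] tau [-3.64  2.37  0.06] grip 102.8 0.101
tool z in board (mrad) [0.4 1.9] yaw err mrad -1.5
[246.74 302.49] [104.3  -4.   23. ]
```

View pics/e.png

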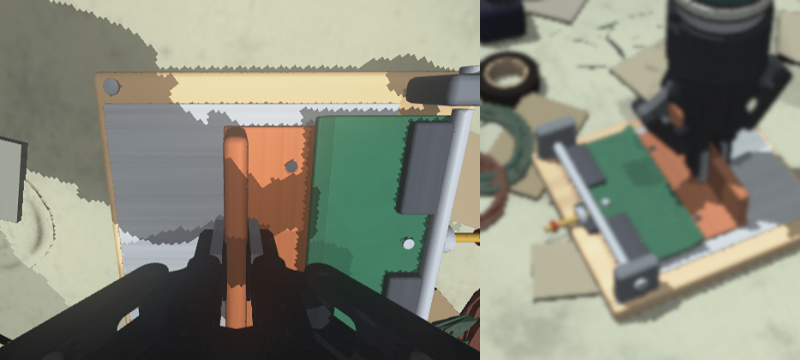

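The strip is square under the level cover. The contact tail is about 8 mm out, with roughly 21 N of forward push and 27 N of downward press, both steady.

```bash
python3 -c "
from h import *
print(m.hand_in())"
```

```text
the job is handed in; nothing more can be done
None
```

I handed the job in with the strip under the level cover, square against both stops and pressed flat with about 27 N; the earth contact is driven back about 8 mm and the gripper is still holding it. I did not go near the tape roll or the ink bottle.

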